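# Draw the sprung gauge rod out to the batch's length mark and hold it

### The job

The tin standing in the green tray shows which batch is in work. On the length gauge, grip the upright black handle and draw the sprung rod out of its tube until the red pointer stands over the rider of the same colour as that tin, and finish while still holding it steady there against the spring: do not let go. Leave the tins and both riders as they are.

Things in the scene. Friction and masses are not known exactly. Their poses are not given: they have to be found in the camera images.
- gauge: fixed length gauge: grey base plate 280 x 90 x 10 mm; along its rear half an aluminium tube (24 mm thick, axis 45 mm above the worktop, clamp blocks up to 63 mm), along one side of its front half a rail with a blue and a yellow rider. Origin on the worktop, under the tube axis; x axis along the tube, z up; the rod pulls out towards -x; rail 30 mm to the +y side; tube mouth (brass) at x = +2 mm
- rod (a joint): how far the rod is drawn out of its tube, in m: 0 = home, 0.10 = end stop. A spring always pulls it home: about 3 N at home and 8 N at the end stop; let go, it springs back
- handle_grip (a point): middle of the free part of the rod's upright round black handle, 78 mm above the worktop; handle 18 mm thick (21 mm at its cap), top at 101 mm, free down to a 20 mm thick collar that reaches 55 mm height. The 12 mm rod, axis at 45 mm, runs from it into the tube, whose mouth is 37 mm behind it at home. Moves with the rod; axes as the gauge's
- pointer_tip (a point): centre of the outer part of the red pointer, a 4 mm wide blade that sticks out sideways from under the handle, 33 mm above the worktop, above the rider rail. Moves with the rod; axes as the gauge's
- blue_mark (a point): centre of the top face of the blue rider (10 mm long along the rail, 18 mm wide, top 22 mm above the worktop); a white line marks its middle. Axes as the gauge's
- yellow_mark (a point): centre of the top face of the yellow rider (same size, black line in the middle). Axes as the gauge's
- blue_rider (a joint): where the blue rider stands on the rail, in m: the rod drawn out by this much has its pointer over the rider's middle. 0.025 to 0.045 at the start
- yellow_rider (a joint): the same for the yellow rider; 0.060 to 0.090 at the start
- green_tray: fixed square green tray 108 x 108 x 14 mm: the tin in it is the batch in work. Origin at the centre of its underside
- black_tray: fixed square black tray of the same size: the tin in it is waiting. Origin at the centre of its underside
- tin_blue: loose round blue tin, 89 mm across, 37 mm high, in one of the trays. Origin at the centre of its underside
- tin_yellow: loose round yellow tin, 73 mm across, 25 mm high, in the other tray. Origin at the centre of its underside
Mind the look-alikes: they are no part of the job. Of the things that look like the tin_blue, take the one that is farthest to the robot's right at the start.

How it is judged (in metres and radians):
On the way, in this order (a step that is already met when the one before it is completed fails the run):
1. the fingers grip the handle and draw the rod off its home stop (contact force between the fingers and rod above 1 N and value of joint rod above 0.01 m), for 0.05 s.
2. the fingers hold the rod with its pointer over the rider of the green tray's tin (contact force between the fingers and rod above 1 N and ((horizontal distance between tin_blue and green_tray below 0.03 m and x of pointer_tip in the frame of blue_mark between -0.005 and 0.005 m) or (horizontal distance between tin_yellow and green_tray below 0.03 m and x of pointer_tip in the frame of yellow_mark between -0.005 and 0.005 m))), for 0.3 s.
At the end, for the whole second after the job is handed in: The fingers hold the rod drawn out against its spring (at least 1 N of contact), at rest (under 10 mm/s), with the middle of the pointer within 5 mm along the rail of the middle of the rider whose colour is that of the tin in the green tray (all of step 2 and velocity of joint rod between -0.01 and 0.01 m/s); the arm keeps its last pose, push and grip.
It fails at once if a tin was shifted by more than 20 mm (distance of any of tin_blue, tin_yellow from where it was at the start of the episode above 0.02 m).
It fails at once if a rider was pushed along the rail by more than 4 mm (distance of any of blue_mark, yellow_mark from where it was at the start of the episode above 0.004 m).
It also fails if it takes over 34 s, if anything falls off the work surface, if the arm or the gripper's body presses on something with over 40 N, if the wrist force passes 120 N, or if a joint passes its speed limit or range.

### The arm

A 6-joint arm with a two-finger parallel gripper is mounted at the origin on a cart in front of the work surface, level with it; the furniture and walls round the work are solid. World frame = base frame: x ahead of the robot, y to its left, z up, the work surface at z = 0. Lengths are in mm, angles in rad, forces in N, time in s.
With the tool pointing down it reaches from about 350 to 800 mm from the base axis. Payload 7.3 kg.
Tool frame: the origin (TCP) lies between the finger pads; the fingertips stand 8 mm ahead of it and the grasp point (between the pads) lies 11 mm behind it; z points along the fingers, y is the direction in which the jaws open and shut (so a half turn about z gives the same grasp; the last joint's range is limited). The gripper opens to 85 mm and grips with 20 to 120 N. Pads are 22 mm wide; open, the fingers measure 114 mm over their backs; the gripper's body (76 mm by 85 mm) begins 54 mm behind the grasp point. The pads swing forward as they close: fully open they stand 13 mm farther back than shut.
Start: joints at [0.99, 0.342, 1.524, -0, 1.275, -0.146], TCP at [221.133, 476.176, 239.322] pointing down, gripper open.
Joint ranges: [-2.53, 2.53], [-0.77, 2.02], [0.04, 2.7], [-1, 4.14], [0.28, 2.66], [-3.11, 3.11]. Speed limits (rad/s): [2.57, 2.57, 3.14, 3.14, 3.14, 3.14].

### API

Orientations are given as a unit quaternion [x, y, z, w].
In Python, from cell import manip gives the robot as it stands. The module is installed in compiled form; this text tells all that it offers.
- The arm moves only by the shell command python3 -m creep 'ROWS' [FORCE]. ROWS is JSON, one flat list of numbers, 7 for each row, row after row: the turn, a rotation vector about the tool's x, y, z in degrees, then the shift along the tool's x, y, z in cm, then the opening, from 0 (shut) to 1 (fully open). In form: [wx, wy, wz, tx, ty, tz, hand, wx, wy, wz, tx, ty, tz, hand, ...]. A call has 1 to 12 rows; each row is the pose to reach, as a shift and turn from the pose measured when the call began, along the tool's axes at that moment; what a row does not reach only later rows make up. A row lasts 1/12 s, in which the tool goes at most 41.7 mm and 7.16 degrees, less where a joint would pass 70% of its speed; a pose out of reach is approached as far as the arm can. A call with a gripper value outside its range is refused whole. The fingers move at their own pace and stop on an object; FORCE is the grip in N (left out, the last holds). Time passes only in rows, so rows that repeat a pose let the fingers close. It gives the time, the measured TCP pose, the force and the opening at its end, in the units of the state.
- manip.sense(): the state, without advancing time (a new reading comes with each control period).
- manip.read_camera(name): name is "scene" or "top"; returns a dict with "image" (384x512x3 uint8, blue, green, red), "range_z" (384x512 float32, mm along the optical axis (not along the pixel's ray), 0 where there is no reading), "fx", "fy", "cx", "cy" (pixels), "R" (3x3) and "t" (3): a world point X has camera coordinates R X + t. Camera axes: x right, y down, z forward; pixel columns grow to the right and rows downward; lengths in mm; the calibration is good to about 2 mm. A picture is of the moment at which its call begins.
- manip.finish_job(): hands the job in, once; it reports no verdict.
The state is a dict: "time_s": time; "joints": joint angles; "qvel": joint speeds; "joint_torque": joint torques, N m; "position": TCP position; "orientation": TCP orientation; "contact_force": force on the tool from outside, world axes, zero at the start; "moment": the same for the moment, N m; "gripper_width": opening from 0.0 (shut) to 1.0 (fully open).
Only numpy, scipy, OpenCV 4.12 (cv2) and the standard library are available. Lean on these libraries where they do the work, as an engineer would, in place of code of your own. Each camera call takes 0.05 s, during which the arm holds its last target. There are 200 camera calls.

## Working session

There is one attempt and no reset: what is moved stays moved. The work goes in short steps, Python scripts to look and compute and a shell command to move; the robot and the scene stay as the last step left them, time stands still between calls to the robot, and variables do not carry over. Pictures are saved under pics/ and viewed, about 8 in all and at most 12, crops included, and the job is handed in when it is done.

```bash
mkdir -p pics; python3 - <<'E'
from cell import manip
import cv2,numpy as np
for n in("scene","top"):
    c=manip.read_camera(n); cv2.imwrite(f"pics/{n}0.png",c["image"]); np.savez(f"{n}0.npz",**c)
    print(n,c["fx"],c["cx"],c["cy"],c["R"].round(3).tolist(),c["t"])
print(manip.sense())
E
```

```text
scene 493.9358934519675 253.36517264830962 189.14882023542188 [[0.493, -0.87, -0.007], [-0.441, -0.242, -0.864], [0.75, 0.429, -0.503]] [-262.81027312  277.52079369 1093.49057334]
top 474.05915175718957 257.7989702723324 187.1834642497612 [[0.024, -0.999, 0.021], [-0.998, -0.026, -0.063], [0.063, -0.019, -0.998]] [ -58.92046154  480.19086884 1227.05021616]
{'time_s': 0.1, 'joints': array([ 9.90001948e-01,  3.42661251e-01,  1.52491638e+00, -1.33007271e-05,
        1.27538293e+00, -1.46021119e-01]), 'qvel': array([ 0.00104607, -0.00304964, -0.0021955 ,  0.00050854, -0.00219037,
       -0.00034808]), 'joint_torque': array([ 1.54614267e-03, -4.34445763e+01, -2.46491826e+01, -2.17794873e-04,
        4.75245572e-03,  3.39530106e-05]), 'position': array([220.93781896, 475.8733467 , 238.69296874]), 'orientation': array([ 2.15676554e-01,  9.76464621e-01, -6.41545692e-04, -2.37173401e-04]), 'contact_force': array([0.53408607, 0.50553507, 0.43573185]), 'moment': array([-0.0179799 ,  0.05510066, -0.04663268]), 'gripper_width': 1.001738212561172}
```

View pics/scene0.png

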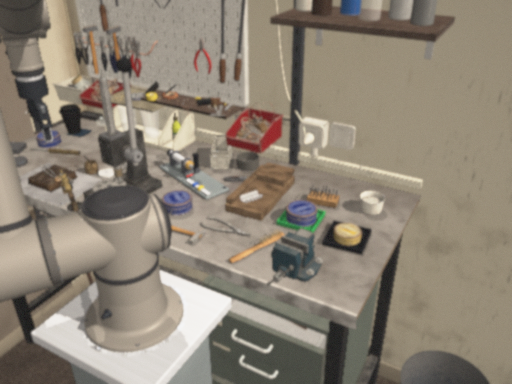

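View pics/top0.png

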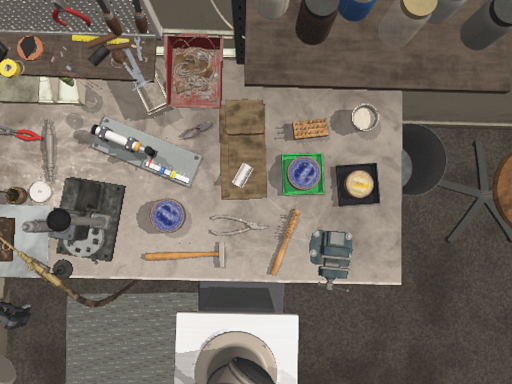

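Scene and top views: the green tray (303,173 in top) holds the blue tin and the black tray (358,184) the yellow one. The target is therefore the blue rider. The gauge is at about (90–200,118–185) in top, with the rod pulling towards lower right.

```bash
cat > h.py <<'E'
import numpy as np,cv2
def px2w(c,u,v,z):
    d=c["R"].T@np.array([(u-c["cx"])/c["fx"],(v-c["cy"])/c["fy"],1]); o=-c["R"].T@c["t"]
    return o+d*(z-o[2])/d[2]
def w2px(c,X):
    p=c["R"]@np.asarray(X,float)+c["t"]; return np.array([c["fx"]*p[0]/p[2]+c["cx"],c["fy"]*p[1]/p[2]+c["cy"]])
E
python3 - <<'E'
from h import *
a=np.load("top0.npz");im=a["image"];s=np.load("scene0.npz")["image"]
A=cv2.resize(im[112:192,85:210],None,fx=6,fy=6,interpolation=cv2.INTER_CUBIC)
cv2.imwrite("pics/c1.png",A)
cv2.imwrite("pics/c2.png",cv2.resize(s[140:205,150:240],None,fx=8,fy=8,interpolation=cv2.INTER_CUBIC))
E
```

```text
(no output)
```

View pics/c1.png

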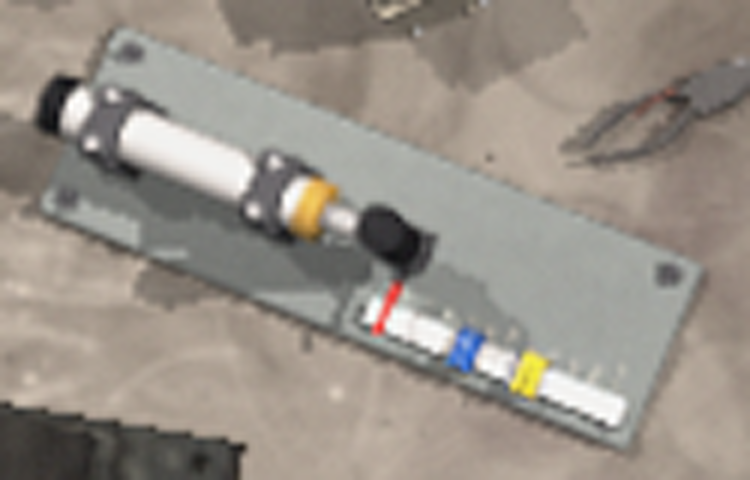

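View pics/c2.png

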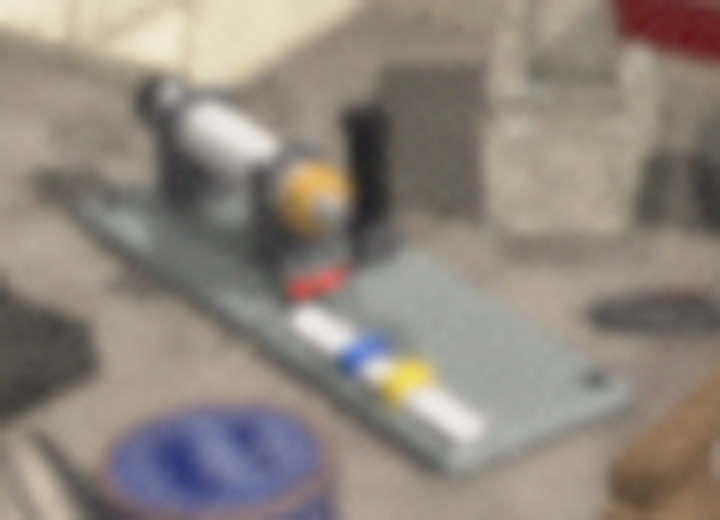

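Top crop: handle cap near (388,235) in the crop, red pointer (388,308), blue rider (466,350), yellow rider (530,374). The scene crop agrees, with the pointer at home and the blue rider nearest to it.

```bash
cat >> h.py <<'E'
def cen(im,f,u0,u1,v0,v1):
    hsv=cv2.cvtColor(im,cv2.COLOR_BGR2HSV)[v0:v1,u0:u1].astype(int)
    m=f(*[hsv[...,i] for i in range(3)]).astype(np.uint8)
    n,l,st,ce=cv2.connectedComponentsWithStats(m)
    k=1+np.argmax(st[1:,4]); w=(l==k)*hsv[...,1]
    ys,xs=np.mgrid[v0:v1,u0:u1]
    return np.array([(w*xs).sum()/w.sum(),(w*ys).sum()/w.sum()]),st[k,4]
RED=lambda h,s,v:((h<8)|(h>172))&(s>120)
BLU=lambda h,s,v:(h>105)&(h<130)&(s>120)
YEL=lambda h,s,v:(h>24)&(h<36)&(s>120)
BLK=lambda h,s,v:(v<55)
E
python3 - <<'E'
from h import *
c=np.load("top0.npz");s=np.load("scene0.npz")
W={}
for n,f,z,b in(("red",RED,33,(140,165,155,172)),("blue",BLU,22,(155,170,164,178)),("yel",YEL,22,(165,180,166,182)),("blk",BLK,101,(140,160,143,160))):
    p,a=cen(c["image"],f,*b); W[n]=px2w(c,*p,z); print(n,p,a,W[n].round(1))
for n,f,z,b in(("red",RED,33,(180,200,168,182)),("blue",BLU,22,(188,202,178,190)),("yel",YEL,22,(196,206,182,192))):
    p,a=cen(s["image"],f,*b); print("scene",n,p,a,px2w(s,*p,z).round(1))
P=[px2w(c,85+u/6-.4,112+v/6-.4,10) for u,v in((115,30),(705,270),(630,450),(40,210))]
P=np.array(P);print(P.round(1))
x=(P[0]-P[1])+(P[3]-P[2]);x/=np.linalg.norm(x);print("xaxis",x,np.degrees(np.arctan2(x[1],x[0])),np.linalg.norm(P[0]-P[1]),np.linalg.norm(P[1]-P[2]))
r=W["yel"]-W["blue"];print("rail dir",np.degrees(np.arctan2(-r[1],-r[0])))
y=np.array([-x[1],x[0],0])
cen0=P.mean(0)
for n in W: print(n,(W[n]-W["red"])@x,(W[n]-W["red"])@y,"rel plate centre",(W[n]-cen0)@x,(W[n]-cen0)@y)
from scipy.spatial.transform import Rotation as Ro
q=np.array([2.15676554e-01,9.76464621e-01,-6.41e-4,-2.37e-4]);print(Ro.from_quat(q).as_matrix().round(3))
E
```

```text
red [149.07061503 162.93849658] 14 [535.9 235.5  33. ]
blue [162.24819495 170.23345367] 21 [518.9 203.   22. ]
yel [172.71585851 173.94565472] 25 [510.  175.5  22. ]
blk [150.72200772 152.22265122] 51 [554.9 218.1 101. ]
scene red [188.15796178 175.35414013] 6 [533.3 239.5  33. ]
scene blue [193.51394422 184.48605578] 2 [508.6 201.9  22. ]
scene yel [200.61131387 186.72171533] 8 [507.8 174.3  22. ]
[[658.1 364.2  10. ]
 [558.9 101.8  10. ]
 [478.8 132.1  10. ]
 [577.5 393.2  10. ]]
xaxis [0.35364674 0.93537906 0.        ] 69.28947077056847 280.4740526745104 85.60909684422928
rail dir 71.90246620917604
red 0.0 0.0 rel plate centre -22.992041630467 25.98742441013832
blue -36.44197162445383 4.364529610460982 rel plate centre -59.43401325492083 30.351954020599305
yel -65.33081434747915 3.0461289890776473 rel plate centre -88.32285597794613 29.033553399215965
blk -9.55129286619187 -23.915568618585695 rel plate centre -32.54333449665887 2.071855791552625
[[-0.907  0.421 -0.001]
 [ 0.421  0.907 -0.001]
 [ 0.    -0.001 -1.   ]]
```

```bash
python3 - <<'E'
from h import *
pts=[]
for n in("top","scene"):
    c=np.load(n+"0.npz");Z=c["range_z"];v,u=np.nonzero(Z>0);z=Z[v,u]
    X=(np.c_[(u-c["cx"])/c["fx"]*z,(v-c["cy"])/c["fy"]*z,z]-c["t"])@c["R"]
    d=np.hypot(X[:,0]-555,X[:,1]-220)
    k=(d<30)&(X[:,2]>70)&(X[:,2]<130);print(n,k.sum(),np.c_[X[k],u[k],v[k]].round(0).tolist()[:40], X[k].mean(0).round(1), (X[k].min(0)+X[k].max(0))/2)
    if n=="top":
        print("rows x 200..700, cols y 600..100")
        for x in range(700,150,-50):
            r=[]
            for y in range(600,50,-50):
                m=(abs(X[:,0]-x)<25)&(abs(X[:,1]-y)<25)&(X[:,2]<600)
                r.append(int(X[m,2].max()) if m.any() else -1)
            print(x,r)
E
```

```text
top 72 [[570.0, 228.0, 101.0, 147.0, 146.0], [570.0, 225.0, 101.0, 148.0, 146.0], [567.0, 232.0, 102.0, 145.0, 147.0], [568.0, 231.0, 97.0, 146.0, 147.0], [568.0, 228.0, 98.0, 147.0, 147.0], [568.0, 226.0, 99.0, 148.0, 147.0], [568.0, 223.0, 102.0, 149.0, 147.0], [568.0, 220.0, 102.0, 150.0, 147.0], [565.0, 235.0, 102.0, 144.0, 148.0], [565.0, 233.0, 99.0, 145.0, 148.0], [565.0, 229.0, 104.0, 146.0, 148.0], [565.0, 228.0, 100.0, 147.0, 148.0], [566.0, 226.0, 98.0, 148.0, 148.0], [565.0, 223.0, 102.0, 149.0, 148.0], [565.0, 220.0, 101.0, 150.0, 148.0], [566.0, 219.0, 97.0, 151.0, 148.0], [563.0, 236.0, 97.0, 144.0, 149.0], [562.0, 232.0, 102.0, 145.0, 149.0], [563.0, 231.0, 97.0, 146.0, 149.0], [562.0, 227.0, 104.0, 147.0, 149.0], [563.0, 226.0, 97.0, 148.0, 149.0], [563.0, 223.0, 101.0, 149.0, 149.0], [563.0, 220.0, 101.0, 150.0, 149.0], [563.0, 218.0, 99.0, 151.0, 149.0], [565.0, 219.0, 82.0, 152.0, 149.0], [560.0, 234.0, 103.0, 144.0, 150.0], [561.0, 233.0, 96.0, 145.0, 150.0], [560.0, 230.0, 101.0, 146.0, 150.0], [561.0, 228.0, 97.0, 147.0, 150.0], [560.0, 225.0, 99.0, 148.0, 150.
[... 1835 characters left out ...]
216.0, 95.0, 198.0, 156.0], [548.0, 226.0, 95.0, 193.0, 157.0], [550.0, 223.0, 95.0, 194.0, 157.0], [553.0, 222.0, 94.0, 195.0, 157.0], [559.0, 223.0, 91.0, 196.0, 157.0], [562.0, 221.0, 90.0, 197.0, 157.0], [562.0, 217.0, 92.0, 198.0, 157.0], [556.0, 232.0, 87.0, 193.0, 158.0], [550.0, 224.0, 91.0, 194.0, 158.0], [551.0, 220.0, 92.0, 195.0, 158.0], [553.0, 218.0, 91.0, 196.0, 158.0], [560.0, 220.0, 88.0, 197.0, 158.0], [566.0, 220.0, 85.0, 198.0, 158.0], [558.0, 234.0, 82.0, 193.0, 159.0], [546.0, 221.0, 90.0, 194.0, 159.0], [557.0, 225.0, 84.0, 195.0, 159.0], [552.0, 218.0, 88.0, 196.0, 159.0], [556.0, 217.0, 87.0, 197.0, 159.0]] [556.4 223.3  88.7] [558.46315647 225.75116488  86.55293313]
```

```bash
python3 - <<'E'
from h import *
for n in("top","scene"):
    c=np.load(n+"0.npz");Z=c["range_z"];v,u=np.nonzero(Z>0);z=Z[v,u]
    X=(np.c_[(u-c["cx"])/c["fx"]*z,(v-c["cy"])/c["fy"]*z,z]-c["t"])@c["R"]
    for lo,hi in((100,200),(200,300),(300,400),(400,500)):
        k=(X[:,0]>270)&(X[:,0]<560)&(X[:,1]>230)&(X[:,1]<480)&(X[:,2]>lo)&(X[:,2]<hi)
        Y=X[k];
        if len(Y): print(n,lo,k.sum(),np.percentile(Y,[1,99],axis=0).round(0).tolist(),"rmin",np.hypot(Y[:,0],Y[:,1]).min().round(),"az",np.degrees(np.percentile(np.arctan2(Y[:,1],Y[:,0]),[1,99])).round())
from scipy.spatial.transform import Rotation as Ro
M=Ro.from_quat([2.15676554e-01,9.76464621e-01,-6.41e-4,-2.37e-4]).as_matrix()
for T in((200,380,490),(355,140,490),(556,217,490)): print(T,(M.T@(np.array(T)-[220.9,475.9,238.7])/10).round(2))
E
```

```text
top 100 1406 [[343.0, 296.0, 103.0], [478.0, 398.0, 199.0]] rmin 473.0 az [37. 47.]
top 200 453 [[345.0, 302.0, 200.0], [410.0, 411.0, 297.0]] rmin 487.0 az [38. 49.]
top 300 422 [[364.0, 302.0, 302.0], [395.0, 388.0, 386.0]] rmin 488.0 az [38. 46.]
top 400 448 [[371.0, 290.0, 411.0], [409.0, 326.0, 437.0]] rmin 477.0 az [36. 40.]
scene 100 1207 [[341.0, 295.0, 106.0], [477.0, 413.0, 199.0]] rmin 469.0 az [37. 50.]
scene 200 669 [[343.0, 301.0, 200.0], [399.0, 410.0, 299.0]] rmin 482.0 az [38. 49.]
scene 300 488 [[362.0, 299.0, 301.0], [394.0, 389.0, 397.0]] rmin 482.0 az [38. 47.]
scene 400 185 [[369.0, 287.0, 402.0], [399.0, 320.0, 436.0]] rmin 474.0 az [36. 40.]
(200, 380, 490) [ -2.14  -9.61 -25.12]
(355, 140, 490) [-26.31 -24.85 -25.1 ]
(556, 217, 490) [-41.29  -9.4  -25.12]
```

```bash
python3 -m creep '[0,0,0,-0.5,-2.5,-6,0.55, 0,0,0,-1,-5,-12,0.55, 0,0,0,-1.5,-7.5,-18,0.55, 0,0,0,-2,-9.6,-25,0.55, 0,0,0,-2,-9.6,-25,0.55, 0,0,0,-2,-9.6,-25,0.55, 0,0,0,-2,-9.6,-25,0.55, 0,0,0,-2,-9.6,-25,0.55, 0,0,0,-2,-9.6,-25,0.55, 0,0,0,-2,-9.6,-25,0.55]'
```

```text
time_s: 0.93
position: [198.8, 380.7, 487.3]
orientation: [0.216, 0.976, -0.002, -0.001]
contact_force: [0.3, 0.0, -0.4]
gripper_width: 0.55
```

```bash
python3 -m creep '[0,0,0,-3,-2,0,0.55, 0,0,0,-6,-4,0,0.55, 0,0,0,-9,-6,0,0.55, 0,0,0,-12,-8,0,0.55, 0,0,0,-15,-10,0,0.55, 0,0,0,-18,-12,0,0.55, 0,0,0,-21,-13.5,0,0.55, 0,0,0,-24,-15.3,0,0.55, 0,0,0,-24.3,-15.3,0,0.55, 0,0,0,-24.3,-15.3,0,0.55, 0,0,0,-24.3,-15.3,0,0.55, 0,0,0,-24.3,-15.3,0,0.55]'
```

```text
time_s: 1.93
position: [354.2, 140.5, 487.2]
orientation: [0.215, 0.977, -0.002, -0.002]
contact_force: [-0.5, 0.1, 0.4]
gripper_width: 0.551
```

```bash
cat >> h.py <<'E'
def need(T,yaw=None):
    from cell import manip
    from scipy.spatial.transform import Rotation as Ro
    s=manip.sense();M=Ro.from_quat(s["orientation"]).as_matrix()
    print("pos",s["position"].round(1),"shift cm",(M.T@(np.array(T)-s["position"])/10).round(2))
    if yaw is not None:
        a=np.radians(yaw);y=np.array([np.cos(a),np.sin(a),0]);D=np.c_[np.cross(y,[0,0,-1]),y,[0,0,-1]]
        print("turn deg",np.degrees(Ro.from_matrix(M.T@D).as_rotvec()).round(2))
    print("F",s["contact_force"].round(1),"w",s["gripper_width"],"t",s["time_s"])
E
python3 -c "
from h import *
need((557,221,490),69.5); need((557,221,110),69.5)"
```

```text
pos [354.2 140.5 487.2] shift cm [-15.03  15.82  -0.39]
turn deg [-0.25 -0.14 -4.32]
F [-0.5  0.1  0.4] w 0.5508485570440627 t 1.9333
pos [354.2 140.5 487.2] shift cm [-15.11  15.98  37.61]
turn deg [-0.25 -0.14 -4.32]
F [-0.5  0.1  0.4] w 0.5508485570440627 t 1.9333
```

```bash
python3 -m creep '[0,0,-1,-3,3,0,0.55, 0,0,-2,-6,6,0,0.55, 0,0,-3,-9,9,0,0.55, 0,0,-4.3,-12,12.5,0,0.55, 0,0,-4.3,-15,15.8,0,0.55, 0,0,-4.3,-15,15.8,0,0.55, 0,0,-4.3,-15,15.8,4,0.55, 0,0,-4.3,-15,15.8,8,0.55, 0,0,-4.3,-15,15.8,12,0.55, 0,0,-4.3,-15,15.8,16,0.55, 0,0,-4.3,-15,15.8,20,0.55, 0,0,-4.3,-15,15.8,24,0.55]'
python3 -m creep '[0,0,0,0,0,3,0.55, 0,0,0,0,0,5,0.55,0,0,0,0,0,5,0.55,0,0,0,0,0,5,0.55]'
python3 -c "
from h import *
need((557,221,67),69.5)
from cell import manip
for n in('scene','top'):
    c=manip.read_camera(n);np.savez(n+'1.npz',**c)
    u,v=w2px(c,(557,221,90)).round().astype(int)
    cv2.imwrite('pics/%s1.png'%n,cv2.resize(c['image'][max(v-50,0):v+50,max(u-60,0):u+60],None,fx=5,fy=5,interpolation=cv2.INTER_CUBIC))
a,b=[cv2.imread('pics/%s1.png'%n) for n in('scene','top')]
cv2.imwrite('pics/b1.png',cv2.resize(np.vstack([a,b]),None,fx=.6,fy=.6))
"
```

```text
time_s: 2.93
position: [554.1, 222.2, 244.4]
orientation: [0.177, 0.984, -0.002, -0.002]
contact_force: [0.4, 1.0, -0.0]
gripper_width: 0.55
time_s: 3.27
position: [553.0, 223.6, 194.1]
orientation: [0.175, 0.984, -0.002, -0.002]
contact_force: [-0.1, -0.5, 0.1]
gripper_width: 0.553
pos [553.  223.6 194.1] shift cm [-0.51 -0.04 12.71]
turn deg [-0.28 -0.23  0.29]
F [-0.1 -0.5  0.1] w 0.5533139288421303 t 3.2667
```

View pics/b1.png

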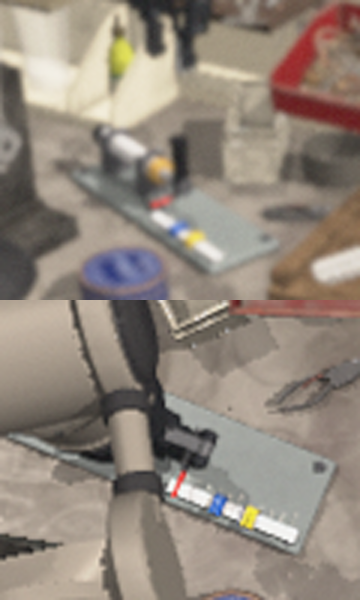

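Both views show the gripper above the handle. In the top half the red pointer (178,485) and the riders (218,503 and 250,517) are still in view. I'll go down in two stages.

```bash
python3 -m creep '[0,0,0.3,-0.6,0.1,3,0.52, 0,0,0.3,-0.6,0.1,6,0.52,0,0,0.3,-0.6,0.1,6.5,0.52,0,0,0.3,-0.6,0.1,6.5,0.52,0,0,0.3,-0.6,0.1,6.5,0.52]'
python3 -c "
from h import *
need((558,222,69),69.5)"
```

```text
time_s: 3.78
position: [561.5, 222.5, 133.5]
orientation: [0.178, 0.984, -0.0, 0.001]
contact_force: [-0.1, 0.4, 0.1]
gripper_width: 0.522
pos [561.5 222.5 133.5] shift cm [ 0.33 -0.16  6.45]
turn deg [-0.02  0.14 -0.05]
F [-0.1  0.4  0.1] w 0.5218233832803549 t 3.7833
```

```bash
python3 -m creep '[0,0,0,0.3,-0.15,0,0.52, 0,0,0,0.3,-0.15,2,0.52,0,0,0,0.3,-0.15,4,0.52,0,0,0,0.3,-0.15,5,0.52,0,0,0,0.3,-0.15,6,0.52,0,0,0,0.3,-0.15,6.4,0.52,0,0,0,0.3,-0.15,6.4,0.52,0,0,0,0.3,-0.15,6.4,0.52]'
python3 -c "
from h import *
need((558,222,68),69.5)"
```

```text
time_s: 4.45
position: [558.8, 222.2, 70.3]
orientation: [0.178, 0.984, -0.0, 0.002]
contact_force: [-0.0, -0.3, 0.7]
gripper_width: 0.513
pos [558.8 222.2  70.3] shift cm [ 0.07 -0.04  0.23]
turn deg [ 0.01  0.19 -0.05]
F [-0.  -0.3  0.7] w 0.5132703121866509 t 4.45
```

Down without contact. Closing the fingers.

```bash
python3 -m creep '[0,0,0,0,0,0.1,0.3,0,0,0,0,0,0.1,0.2,0,0,0,0,0,0.1,0.1,0,0,0,0,0,0.1,0,0,0,0,0,0,0.1,0,0,0,0,0,0,0.1,0,0,0,0,0,0,0.1,0,0,0,0,0,0,0.1,0]' 60
python3 - <<'E'
from h import *
from cell import manip
need((558,222,68),69.5)
c=manip.read_camera("top");np.savez("top2.npz",**c)
p,a=cen(c["image"],RED,140,170,150,178);print(p,a)
E
```

```text
time_s: 5.12
position: [559.7, 222.8, 70.5]
orientation: [0.178, 0.984, 0.001, 0.003]
contact_force: [0.8, 3.3, 5.5]
gripper_width: 0.218
pos [559.7 222.8  70.5] shift cm [ 0.13 -0.14  0.25]
turn deg [ 0.14  0.32 -0.05]
F [0.8 3.3 5.5] w 0.21751800914804637 t 5.1167Traceback (most recent call last):
  File "<stdin>", line 5, in <module>
  File "h.py", line 11, in cen
    k=1+np.argmax(st[1:,4]); w=(l==k)*hsv[...,1]
        ~~~~~~~~~^^^^^^^^^^
    return _wrapfunc(a, 'argmax', axis=axis, out=out, **kwds)
    return bound(*args, **kwds)
ValueError: attempt to get argmax of an empty sequence
```

The opening of 18.5 mm matches the handle, so it is gripped. I'll pull 30 mm in steps, then look.

```bash
python3 -m creep '[0,0,0,0,-0.5,0,0,0,0,0,0,-1,0,0,0,0,0,0,-1.5,0,0,0,0,0,0,-2,0,0,0,0,0,0,-2.5,0,0,0,0,0,0,-3,0,0,0,0,0,0,-3,0,0,0,0,0,0,-3,0,0,0,0,0,0,-3,0,0]' 80
python3 - <<'E'
from h import *
from cell import manip
need((558,222,68),69.5)
for n in("scene","top"):
    c=manip.read_camera(n);np.savez(n+"3.npz",**c)
    u,v=w2px(c,(525,205,25)).round().astype(int)
    cv2.imwrite('pics/%s3.png'%n,cv2.resize(c['image'][v-25:v+25,u-40:u+40],None,fx=7,fy=7,interpolation=cv2.INTER_CUBIC)); print(n,u-40,v-25)
cv2.imwrite('pics/b3.png',np.vstack([cv2.imread('pics/%s3.png'%n) for n in('scene','top')])[:600*2])
b=cv2.imread('pics/b3.png');cv2.imwrite('pics/b3.png',cv2.resize(b,None,fx=.85,fy=.85))
E
```

```text
time_s: 5.92
position: [549.1, 194.8, 70.6]
orientation: [0.178, 0.984, 0.001, 0.003]
contact_force: [-1.1, 5.2, 3.1]
gripper_width: 0.21
pos [549.1 194.8  70.6] shift cm [0.12 2.86 0.27]
turn deg [ 0.15  0.3  -0.06]
F [-1.1  5.2  3.1] w 0.20960086950283938 t 5.9167
scene 156 156
top 121 143
```

View pics/b3.png

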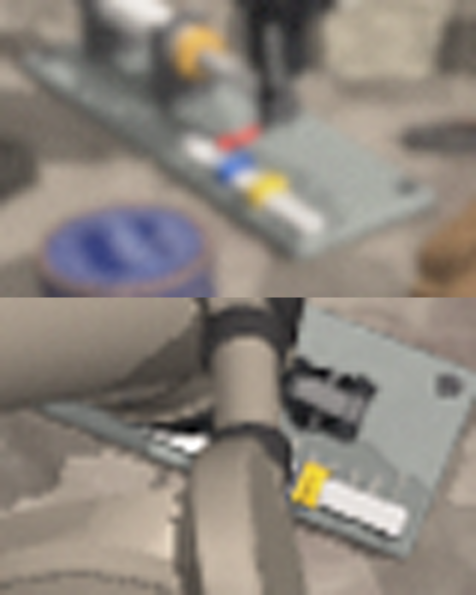

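Scene half: the red pointer (238,138) stands just short of the blue rider (236,165), and the grip holds. In the top half the arm hides both. I'll measure from the scene view.

```bash
cat > m.py <<'E'
from h import *
x=np.array([.3536,.9354,0]); R2=lambda h,s,v:((h<10)|(h>168))&(s>90)
B2=lambda h,s,v:(h>100)&(h<130)&(s>90)
Y2=lambda h,s,v:(h>20)&(h<36)&(s>100)
def meas(c,n):
    o={}
    for k,f,z,P in(("red",R2,33,None),("blue",B2,22,(517,203,22)),("yel",Y2,22,(509,175,22))):
        if P is None:
            P=[(536-t*.3536,235.5-t*.9354,33) for t in(0,40)]; uv=np.array([w2px(c,p) for p in P]); lo=uv.min(0)-6;hi=uv.max(0)+6
        else: uv=w2px(c,P);lo=uv-[7,6];hi=uv+[7,6]
        lo=lo.astype(int);hi=hi.astype(int)
        try: p,a=cen(c["image"],f,lo[0],hi[0],lo[1],hi[1]); o[k]=px2w(c,*p,z)@x; print(n,k,p.round(2),a,px2w(c,*p,z).round(1),round(o[k],1))
        except ValueError: print(n,k,"none")
    if "red" in o: print({k:round(o["red"]-o[k],1) for k in o})
if __name__=="__main__":
    for n in("top0","top1","scene0","scene1","scene3"): meas(np.load(n+".npz"),n)
E
python3 m.py
```

```text
top0 red [149.07 162.79] 16 [536.3 235.5  33. ] 409.9
top0 blue [162.18 170.01] 28 [519.5 203.2  22. ] 373.8
top0 yel [172.71 173.95] 28 [509.9 175.5  22. ] 344.5
{'red': np.float64(0.0), 'blue': np.float64(36.2), 'yel': np.float64(65.5)}
top1 red [149.07 162.79] 16 [536.3 235.5  33. ] 409.9
top1 blue [162.18 170.01] 28 [519.5 203.2  22. ] 373.7
top1 yel [172.71 173.95] 28 [509.9 175.5  22. ] 344.5
{'red': np.float64(0.0), 'blue': np.float64(36.2), 'yel': np.float64(65.5)}
scene0 red [188.82 175.11] 15 [535.6 238.6  33. ] 412.6
scene0 blue [194.51 183.81] 9 [513.6 201.7  22. ] 370.3
scene0 yel [200.1  186.83] 18 [506.4 175.3  22. ] 343.0
{'red': np.float64(0.0), 'blue': np.float64(42.4), 'yel': np.float64(69.6)}
scene1 red [188.97 175.18] 13 [535.4 237.9  33. ] 411.9
scene1 blue [194.52 183.81] 9 [513.7 201.6  22. ] 370.2
scene1 yel [200.18 186.83] 17 [506.6 175.1  22. ] 342.9
{'red': np.float64(0.0), 'blue': np.float64(41.6), 'yel': np.float64(69.0)}
scene3 red [195.25 179.  ] 11 [524.4 205.6  33. ] 377.8
scene3 blue [194.81 183.52] 11 [515.6 201.9  22. ] 371.2
scene3 yel [200.29 186.98] 17 [505.9 174.2  22. ] 341.9
{'red': np.float64(0.0), 'blue': np.float64(6.5), 'yel': np.float64(35.9)}
```

Pointer travel from the TCP and the fixed home estimate comes to about 33 mm, and from the red mark in the scene view about 34 mm. The blue rider is at about 36 mm, so I'll draw 2.5 mm more and recheck.

```bash
python3 -m creep '[0,0,0,0,-0.15,0,0,0,0,0,0,-0.25,0,0,0,0,0,0,-0.25,0,0,0,0,0,0,-0.25,0,0,0,0,0,0,-0.25,0,0,0,0,0,0,-0.25,0,0]' 80
python3 - <<'E'
from m import *
from cell import manip
need((558,222,68))
c=manip.read_camera("scene");np.savez("scene4.npz",**c)
print("TCP s",manip.sense()["position"]@x)
def soft(c,z):   # soft red weight
    im=c["image"].astype(float); w=np.clip(im[...,2]-np.maximum(im[...,0],im[...,1])-25,0,None)
    k=np.zeros_like(w);k[166:186,180:206]=1;w*=k
    v,u=np.mgrid[:384,:512];u,v=(w*u).sum()/w.sum(),(w*v).sum()/w.sum()
    return u,v,px2w(c,u,v,33)@x
for n in("scene0","scene1","scene3","scene4"): print(n,soft(np.load(n+".npz"),33))
meas(c,"s4")
I=[np.load(n+".npz")["image"][162:196,172:212] for n in("scene1","scene4")]
cv2.imwrite("pics/d4.png",cv2.resize(np.hstack(I),None,fx=9,fy=9,interpolation=cv2.INTER_CUBIC))
E
```

```text
time_s: 6.52
position: [548.3, 192.8, 70.6]
orientation: [0.178, 0.984, 0.001, 0.003]
contact_force: [0.7, 5.7, 1.8]
gripper_width: 0.212
pos [548.3 192.8  70.6] shift cm [0.12 3.08 0.27]
F [0.7 5.7 1.8] w 0.21213177446551043 t 6.5167
TCP s 374.190380819822
scene0 (np.float64(189.08907741251326), np.float64(174.93637327677624), np.float64(413.00733703885095))
scene1 (np.float64(189.08234126984127), np.float64(174.890873015873), np.float64(413.27807704954046))
scene3 (np.float64(194.899377593361), np.float64(177.87966804979254), np.float64(384.59774893871617))
scene4 (np.float64(195.23191733639496), np.float64(178.08266360505166), np.float64(382.80161583252834))
s4 red [195.93 179.13] 10 [524.8 203.2  33. ] 375.7
s4 blue [194.81 183.51] 11 [515.7 201.9  22. ] 371.2
s4 yel [200.3  186.98] 17 [506.  174.2  22. ] 341.8
{'red': np.float64(0.0), 'blue': np.float64(4.4), 'yel': np.float64(33.8)}
```

View pics/d4.png

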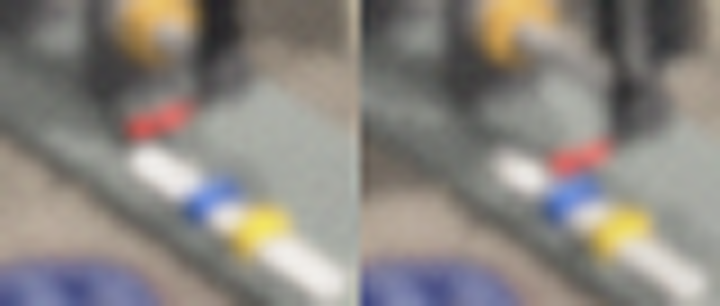

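Left is home, right is now: the red blade (580,158) has moved onto the blue rider's line (572,197). Red has travelled 36.5 mm by the scene view and about 35.3 mm by the TCP, against a 36.2 mm target. I'll hold, check that it is steady, and then hand in.

```bash
python3 -m creep '[0,0,0,0,-0.05,0,0,0,0,0,0,-0.05,0,0,0,0,0,0,-0.05,0,0,0,0,0,0,-0.05,0,0,0,0,0,0,-0.05,0,0,0,0,0,0,-0.05,0,0,0,0,0,0,-0.05,0,0,0,0,0,0,-0.05,0,0]' 80
python3 - <<'E'
from m import *
from cell import manip
s=manip.sense();print(s["position"]@x,abs(s["qvel"]).max(),s["gripper_width"],s["contact_force"])
for i in range(2): c=manip.read_camera("scene");meas(c,"s5")
s=manip.sense();print(s["position"]@x,abs(s["qvel"]).max())
E
```

```text
time_s: 7.23
position: [548.2, 192.4, 70.6]
orientation: [0.178, 0.984, 0.001, 0.003]
contact_force: [-0.3, 5.1, 2.0]
gripper_width: 0.214
373.84381747299705 0.0020033584210904874 0.21374754588561312 [-0.27088667  5.09565185  2.01935515]
s5 red [195.7 179.2] 11 [524.1 203.6  33. ] 375.7
s5 blue [194.79 183.53] 11 [515.6 201.9  22. ] 371.2
s5 yel [200.42 186.98] 16 [506.2 173.9  22. ] 341.6
{'red': np.float64(0.0), 'blue': np.float64(4.5), 'yel': np.float64(34.1)}
s5 red [195.7 179.2] 11 [524.1 203.6  33. ] 375.8
s5 blue [194.8  183.52] 11 [515.6 201.9  22. ] 371.2
s5 yel [200.42 186.98] 16 [506.2 173.9  22. ] 341.6
{'red': np.float64(0.0), 'blue': np.float64(4.5), 'yel': np.float64(34.1)}
373.83837592889836 0.0014113300226856291
```

The top view at home gives the steeper, more reliable reading, and it says I'm on target. The raw oblique scene reading says I'm about 4 mm short. One more millimetre stays within tolerance by both.

```bash
python3 -m creep '[0,0,0,0,-0.1,0,0,0,0,0,0,-0.12,0,0,0,0,0,0,-0.12,0,0,0,0,0,0,-0.12,0,0,0,0,0,0,-0.12,0,0,0,0,0,0,-0.12,0,0,0,0,0,0,-0.12,0,0,0,0,0,0,-0.12,0,0]' 80
python3 - <<'E'
from m import *
from cell import manip
meas(manip.read_camera("scene"),"s6")
s=manip.sense();print(s["position"]@x,abs(s["qvel"]).max(),s["gripper_width"],s["contact_force"])
manip.finish_job()
E
```

```text
time_s: 8.0
position: [547.8, 191.5, 70.6]
orientation: [0.178, 0.984, 0.001, 0.003]
contact_force: [0.8, 5.2, 1.7]
gripper_width: 0.21
s6 red [195.63 179.4 ] 8 [522.9 203.   33. ] 374.8
s6 blue [194.62 183.65] 10 [514.6 201.9  22. ] 370.9
s6 yel [200.3  186.99] 17 [505.9 174.2  22. ] 341.8
{'red': np.float64(0.0), 'blue': np.float64(3.9), 'yel': np.float64(33.0)}
372.77286043631244 0.0015589128348852202 0.21188926250669396 [-0.41013054  4.50313063  1.97906465]
the job is handed in; nothing more can be done
```

I drew the rod out to the blue rider and handed the job in at 8.0 s, with the gripper still holding the handle. No verdict was reported. The tin in the green tray is the blue one; it is also the rightmost of the blue look-alikes.

- **Route:** I went up and around the tall stand, gripped the handle from above with the jaws along the rod, and pulled in steps. The camera view of the riders showed no change beyond measurement noise. I kept clear of the tins but did not re-measure them.
- **Grip:** at hand-in the opening was about 18 mm, which matches the handle. The spring pulled with about 4.5 to 5 N, and the arm was at rest.
- **Position:** the rod is drawn about 36.7 mm by the arm's own position and about 37.4 mm by the red pointer's movement in the scene view. The top view, taken at home, puts the blue rider at 36.2 mm.
- **Disagreement:** the uncorrected scene reading puts the pointer 3.9 mm short of the rider. That view had already overread the same gap by about 5.6 mm at home, so I trusted the top view and added only 1 mm. The arm hid the blue rider from the top camera at the end, so I could not confirm it from there.

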